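# Fold down the ratchet board rest

## Task

The hinged arm of the ratchet board rest is propped up at a slant; fold it down so that a board can lie level on it. With a fingertip, press the pawl's thumb pad down until the pawl stands free of the teeth, then push the arm down past its teeth until it lies fully home on its stop, and leave it there. Never raise the arm any further, and do not knock or lift the other things on the bench.

Things in the scene. Friction and masses are not known exactly. Their poses are not given: they have to be found in the camera images.
- rest: the board rest, bolted to the bench: blue base plate 120 x 370 x 10 mm, long side along its own y (-200 to +170 mm). Origin: on the bench surface, mid-width. Blue cheeks at y = +30 (72 mm high) carry the arm's hinge, those at y = +104 (99 mm high) the pawl's pin. The arm leans up from the hinge towards -y; the pawl's thumb pad sticks out at the +y end. Only the arm is higher than 125 mm
- rest_arm (a joint): angle of the arm, rad, about its level hinge (along the rest's x). It grows as the arm goes down: about 0 (-0.06 to 0.06) at the start, slanting up 0.80 rad above level; 0.80 when level and fully home. Stiff hinge: the arm stays where it is left and takes about 4 to 9 N at its end to push down. While the pawl is in the teeth it gives at most about 0.16 rad, then jams
- push_point (a point): point on the arm's top, 20 mm from its free end, on the centre line; 190 mm along the arm from the hinge axis, 22 mm above the arm's centre plane through that axis. About 210 mm above the bench at the start, 80 mm when home; turns with the arm. The arm: a steel bar with a dark walnut board on top, 70 mm wide, 16 mm thick, 78 to 210 mm from the axis, an 18 mm lip at the hinge end
- hinge_axis (a point): fixed point on the arm's hinge axis, 58 mm above the bench, at y = +30 mm of the rest; round it turns the arm's dark steel toothed quadrant, 61 mm radius
- stop_top (a point): centre of the rubber top of the fixed blue stop post (40 x 30 mm, 50 mm above the bench, at y = -145 mm of the rest) on which the arm's steel bar lies when it is home
- pawl (a joint): angle of the pawl, a steel rocker on a level pin parallel to the arm's hinge, rad. 0: its nose is fully in the teeth (start). It grows as the thumb pad is pressed down; the nose is clear of the teeth from about 0.15; 0.38 is the end of its travel. No spring: a stiff pivot keeps it wherever it is left; about 3 N on the pad moves it
- pawl_pad (a point): centre of the top of the pawl's thumb pad, a steel plate 30 x 30 x 6 mm at the +y end of the rest, 57 mm outward of the pawl's pin, about 105 mm above the bench at the start; pressed to the end of its travel it goes down about 22 mm, moving less than 5 mm sideways
- tenon_block: bystander, to be left alone: walnut tenon block, 45 x 45 x 90 mm, standing upright; origin: centre of its underside
- wedge_peg: bystander, to be left alone: small square wooden peg lying down, 90 x 14 x 14 mm, along its own x; origin: centre of its underside
- chisel: bystander, to be left alone: chisel lying down, 246 mm long, along its own x: wooden handle 26 mm thick towards -x, steel blade towards +x; origin: on its underside, where handle and blade meet
- mallet: bystander, to be left alone: wooden mallet lying down: head 65 x 120 x 75 mm, handle 200 mm towards its own -x; origin: under the middle of the head
- glue_bottle: bystander, to be left alone: white glue bottle standing, 60 mm across, 140 mm tall; origin: centre of its underside
- tape_measure: bystander, to be left alone: black tape measure, 70 x 38 x 65 mm; origin: centre of its underside
- rasp: bystander, to be left alone: rasp lying down, 310 mm long, 28 mm wide: wooden handle towards its own -x, dark blade towards +x; origin: on its underside, where handle and blade meet

How it is judged:
On the way, in this order (a step that is already met when the one before it is completed fails the run):
1. the pawl is pressed free of the teeth (pawl beyond 0.20 rad) while the arm is still up (arm below 0.20 rad) (value of joint pawl above 0.2 rad and value of joint rest_arm below 0.2 rad), for 0.1 s.
2. the arm is pushed down past its teeth (arm beyond 0.55 rad) with the pawl free (value of joint rest_arm above 0.55 rad and value of joint pawl above 0.12 rad), for 0.05 s.
At the end, for the whole second after the job is handed in: the arm lies home on its stop (joint above 0.77 of 0.80 rad, that is within 6 mm at its end) and is at rest (value of joint rest_arm above 0.77 rad and velocity of joint rest_arm between -0.05 and 0.05 rad/s); the robot touches nothing.
It fails at once if the arm is lifted above its starting slant (joint below -0.12 rad) (value of joint rest_arm below -0.12 rad).
It fails at once if one of the loose things on the bench is lifted or knocked more than 20 mm from its place (distance of any of tenon_block, wedge_peg, chisel, mallet, glue_bottle, tape_measure, rasp from where it was at the start of the episode above 0.02 m).
It also fails if it takes over 48 s, if anything falls off the work surface, if the arm or the gripper's body presses on something with over 40 N, if the wrist force passes 120 N, or if a joint passes its speed limit or range.

## Robot

A 7-joint arm with a two-finger parallel gripper is mounted at the origin on the work surface. World frame = base frame: x ahead of the robot, y to its left, z up, the work surface at z = 0. Lengths are in m, angles in rad, forces in N, time in s.
With the tool pointing down it reaches from about 0.35 to 0.9 m from the base axis. Payload 7.2 kg.
Tool frame: the origin (TCP) lies on the front face of the gripper's body, between the roots of the fingers; the fingertips stand 80 mm ahead of it and the grasp point (between the pads) lies 61 mm ahead of it; z points along the fingers, y is the direction in which the jaws open and shut (so a half turn about z gives the same grasp; the last joint's range is limited). The gripper opens to 88 mm and grips with 3 to 60 N. Pads are 20 mm wide; open, the fingers measure 115 mm over their backs; the gripper's body (75 mm by 178 mm) begins 61 mm behind the grasp point.
Start: joints at [1.231, 0.411, -0.013, 1.596, 0.006, 1.134, -0.082], TCP at [0.168, -0.602, 0.303] pointing down, gripper open.
Joint ranges: [-2.95, 2.95], [-0.29, 1.99], [-1.47, 1.44], [0.14, 2.54], [-1.03, 4.17], [0.13, 1.85], [-2.86, 2.86]. Speed limits (rad/s): [2.39, 2.39, 3.01, 3.01, 3.14, 3.14, 3.14].

## Interface

Orientations are given as a rotation vector (axis times angle).
In Python, from workcell import ctrl gives the robot as it stands.
- The arm moves only by the shell command python3 -m handwheel 'ROWS' [OPENING] [FORCE]. ROWS is JSON, a list of rows, each a list of 2 entries, a list of its own where there are three numbers: the shift along the tool's x, y, z in m, then the turn about the tool's z in degrees. A call has 1 to 12 rows; each row shifts and turns the commanded pose from where the row before left it, along the tool's axes as they then stand; what a row does not reach is not made up. A row lasts 1/12 s, in which the tool goes at most 41.7 mm and 7.16 degrees, less where a joint would pass 70% of its speed; a pose out of reach is approached as far as the arm can. A call with a gripper value outside its range is refused whole. OPENING is the opening, from -1 (shut) to 1 (fully open), so that 0 is half open, set as the call begins (- or left out, the last holds). The fingers move at their own pace and stop on an object; FORCE is the grip in N (left out, the last holds). Time passes only in rows, so rows that do not move let the fingers close. It gives the time, the measured TCP pose, the force and the opening at its end, in the units of the state.
- ctrl.get_state(): the state, without advancing time (a new reading comes with each control period).
- ctrl.camera(name): name is "side" or "top" or "wrist"; returns the picture (384x512x3 uint8, red, green, blue); there is no depth.
- ctrl.calibration(name): a dict with "intrinsics" (3x3 intrinsics, pixels), "k1" (the pictures are not rectified: a ray, as slopes to the right and down, at radius r is drawn at 1 + k1 r^2 times it, then the intrinsics apply), "view" (4x4, takes a point from world to camera coordinates); the wrist camera has in their place "T_tool_cam" (4x4, takes a point from camera to tool coordinates, whose origin is the TCP and whose axes are the flange's). Camera axes: x right, y down, z forward; pixel columns grow to the right and rows downward; lengths in m; the calibration is good to about 2 mm. A picture is of the moment at which its call begins: read the wrist's pose just before it. calibration takes no time and is no camera call.
- ctrl.finish_job(): hands the job in, once; it reports no verdict.
The state is a dict: "clock": time; "q": joint angles; "joint_vel": joint speeds; "joint_torque": joint torques, N m; "ee_pos": TCP position; "orientation": TCP orientation; "contact_force": force on the tool from outside, world axes, zero at the start; "torque": the same for the moment, N m; "grip_width": opening from 0.0 (shut) to 1.0 (fully open).
Only numpy, scipy, OpenCV 4.12 (cv2) and the standard library are available. Lean on these libraries where they do the work, as an engineer would, in place of code of your own. Each camera call takes 0.05 s, during which the arm holds its last target. There are 200 camera calls.

## Working session

There is one attempt and no reset: what is moved stays moved. The work goes in short steps, Python scripts to look and compute and a shell command to move; the robot and the scene stay as the last step left them, time stands still between calls to the robot, and variables do not carry over. Pictures are saved under pics/ and viewed, about 8 in all and at most 12, crops included, and the job is handed in when it is done.

```bash
mkdir -p pics; ls; python3 - <<'E'
from workcell import ctrl
import cv2,numpy as np
s=ctrl.get_state()
for k in s: print(k,np.round(s[k],3))
for n in("side","top"):
    cv2.imwrite(f"pics/{n}1.png",ctrl.camera(n)[:,:,::-1])
for n in("side","top","wrist"): print(n,{k:np.round(v,4).tolist() for k,v in ctrl.calibration(n).items()})
E
```

```text
pics
clock 0.0
q [ 1.231  0.412 -0.013  1.597  0.006  1.134 -0.082]
joint_vel [ 0.     0.001  0.001 -0.     0.002 -0.001 -0.001]
joint_torque [-0.0000e+00 -5.8795e+01  6.4100e-01 -2.9107e+01 -5.4000e-02  1.9000e-02
  0.0000e+00]
ee_pos [ 0.168 -0.602  0.302]
orientation [-3.111e+00 -4.250e-01  1.000e-03]
contact_force [-0.98   0.21   0.955]
torque [-0.025  0.012 -0.006]
grip_width 0.997
side {'intrinsics': [[450.298, 0.0, 253.6286], [0.0, 450.298, 186.9886], [0.0, 0.0, 1.0]], 'k1': -0.0606, 'view': [[-0.8603, -0.5099, -0.0014, 0.4694], [-0.2423, 0.4113, -0.8787, 0.2888], [0.4486, -0.7556, -0.4773, 1.1574], [0.0, 0.0, 0.0, 1.0]]}
top {'intrinsics': [[395.2106, 0.0, 246.9829], [0.0, 395.2106, 194.7696], [0.0, 0.0, 1.0]], 'k1': 0.0306, 'view': [[0.023, -0.9996, 0.0179, -0.0322], [-0.9893, -0.0253, -0.1439, 0.5896], [0.1442, -0.0144, -0.9894, 1.4493], [0.0, 0.0, 0.0, 1.0]]}
wrist {'intrinsics': [[300.2088, 0.0, 248.5526], [0.0, 300.2088, 192.0873], [0.0, 0.0, 1.0]], 'k1': -0.0301, 'T_tool_cam': [[0.0002, -0.9518, -0.3066, 0.0839], [1.0, 0.0003, -0.0002, -0.0012], [0.0003, -0.3066, 0.9518, -0.0815], [0.0, 0.0, 0.0, 1.0]]}
```

View pics/side1.png

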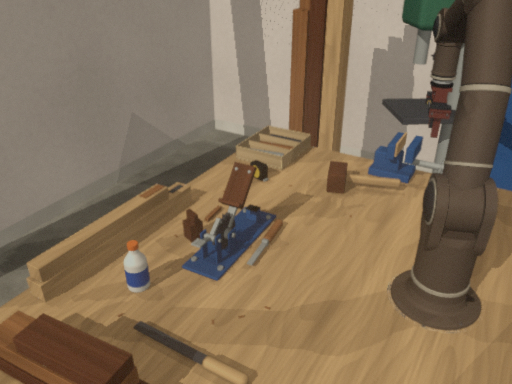

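View pics/top1.png

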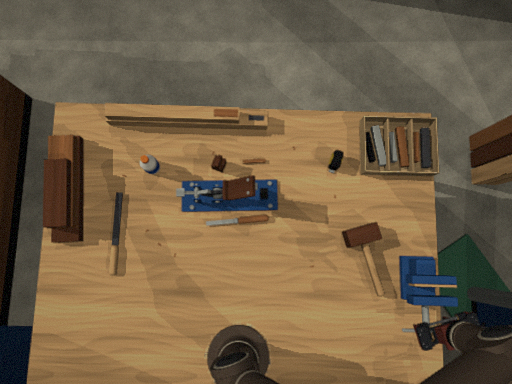

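The side view shows the rest at about (230,235), with its pad towards the camera. In the top view the plate spans about (181,180)-(278,212), pad at left (182,192), arm leaning right. I'll enlarge both for corners.

```bash
python3 - <<'E'
import cv2,numpy as np
t=cv2.imread("pics/top1.png")[140:240,165:295]; s=cv2.imread("pics/side1.png")[150:280,170:300]
cv2.imwrite("pics/topc.png",cv2.resize(t,None,fx=6,fy=6,interpolation=cv2.INTER_CUBIC)[:600])
cv2.imwrite("pics/sidec.png",cv2.resize(s,None,fx=4.6,fy=4.6,interpolation=cv2.INTER_CUBIC))
E
```

```text
(no output)
```

View pics/topc.png

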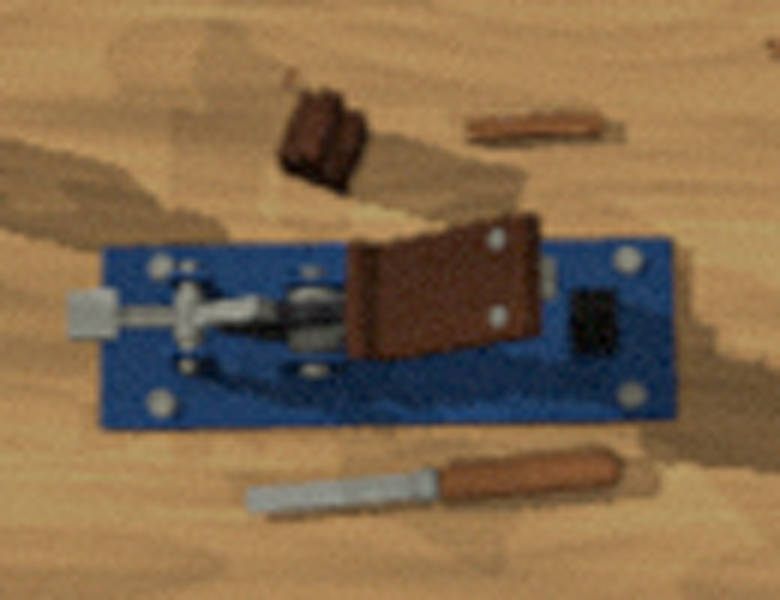

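View pics/sidec.png

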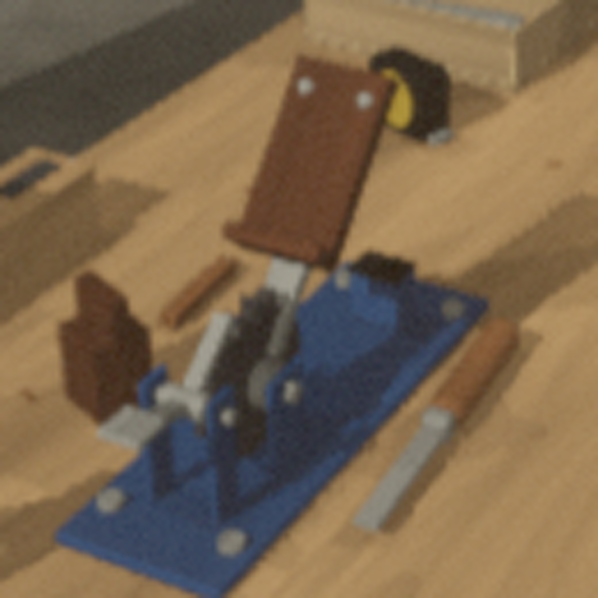

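The top crop shows the plate corners at about (103,245), (672,238), (675,418) and (103,428), with the pad centred at (92,313). The side crop shows plate corners at (58,540) and (487,300), and the pad at about (133,425). I'll fit the rest's pose to both.

```bash
cat > h.py <<'E'
from workcell import ctrl
import numpy as np
from scipy.optimize import least_squares
from scipy.spatial.transform import Rotation as R
def proj(n,P):
    c=ctrl.calibration(n);V=np.array(c["view"]);K=np.array(c["intrinsics"])
    p=np.atleast_2d(P)@V[:3,:3].T+V[:3,3]; s=p[:,:2]/p[:,2:]
    s=s*(1+c["k1"]*(s**2).sum(1,keepdims=True)); return s*[K[0,0],K[1,1]]+K[:2,2]
def rest(x,P): return np.atleast_2d(P)@R.from_euler("z",x[2]).as_matrix().T+[x[0],x[1],0]
def ray2z(n,uv,z):
    return least_squares(lambda a:(proj(n,[a[0],a[1],z])-uv).ravel(),[.5,0]).x
E
cat > fit.py <<'E'
from h import *
tc=(np.array([(103,245),(672,238),(675,418),(103,428)])+.5)/6-.5+[165,140]
sc=(np.array([(58,540),(215,597),(487,300)])+.5)/4.6-.5+[170,150]
# rest +y ~ world +y (left in top), rest +x ~ world +x (up in top)
Pt=[(.06,.17,.01),(.06,-.2,.01),(-.06,-.2,.01),(-.06,.17,.01)]
Ps=[(.06,.17,.01),(-.06,.17,.01),(-.06,-.2,.01)]
f=lambda x:np.r_[proj("top",rest(x,Pt))-tc,proj("side",rest(x,Ps))-sc].ravel()
r=least_squares(f,[.58,0,0],loss="soft_l1",x_scale=[.1,.1,.1]);print(r.x,np.round(f(r.x),1))
np.save("rest.npy",r.x)
for a in(0,.8):
    t=.8-a; y=.03-.19*np.cos(t)+(-.022*np.sin(t))*-1*-1
    y=.03-(.19*np.cos(t)-.022*np.sin(t)); z=.058+.19*np.sin(t)+.022*np.cos(t)
    print("push",a,(0,round(y,4),round(z,4)),rest(r.x,[0,y,z]).round(4))
pad=[0,.161,.105]
for n in("pad",pad),("hinge",[0,.03,.058]),("stop",[0,-.145,.05]):
    w=rest(r.x,n[1]);print(n[0],w.round(4),proj("top",w).round(1),proj("side",w).round(1))
print("pad seen top",((np.array([92,313])+.5)/6-.5+[165,140]),"side",((np.array([133,425])+.5)/4.6-.5+[170,150]))
s=ctrl.get_state();M=R.from_rotvec(s["orientation"]).as_matrix();print(M.round(3))
E
python3 fit.py
```

```text
[0.59153833 0.06507222 0.04607406] [-0.7  0.2 -0.  -0.5  0.5  0.2 -0.7  0.6 -1.7 -1.2  0.4 -0.4  0.4 -0.1]
push 0 (0, np.float64(-0.0866), np.float64(0.2096)) [[ 0.5955 -0.0214  0.2096]]
push 0.8 (0, np.float64(-0.16), np.float64(0.08)) [[ 0.5989 -0.0948  0.08  ]]
pad [[0.5841 0.2259 0.105 ]] [[179.7 192.2]] [[198.  242.4]]
hinge [[0.5902 0.095  0.058 ]] [[216.8 193.4]] [[224.1 232.5]]
stop [[ 0.5982 -0.0798  0.05  ]] [[263.5 192.8]] [[252.2 207.6]]
pad seen top [179.91666667 191.75      ] side [198.52173913 242.        ]
[[ 0.963  0.269 -0.   ]
 [ 0.269 -0.963  0.001]
 [-0.    -0.001 -1.   ]]
```

The fit agrees to about 1 px, and the predicted pad position matches both pictures. I'll shut the gripper, rise, and go towards a point above the pad.

```bash
python3 -m handwheel '[[[0,0,-0.025],0],[[0,0,-0.025],0],[[0.0259,-0.0284,0],0],[[0.0259,-0.0284,0],0],[[0.0259,-0.0284,0],0],[[0.0259,-0.0284,0],0],[[0.0259,-0.0284,0],0],[[0.0259,-0.0284,0],0],[[0.0259,-0.0284,0],0],[[0.0259,-0.0284,0],0],[[0.0259,-0.0284,0],0],[[0.0259,-0.0284,0],0]]' -1 20
python3 -m handwheel '[[[0.0259,-0.0284,0],0],[[0.0259,-0.0284,0],0],[[0.0259,-0.0284,0],0],[[0.0259,-0.0284,0],0],[[0.0259,-0.0284,0],0],[[0.0259,-0.0284,0],0],[[0.0259,-0.0284,0],0],[[0.0259,-0.0284,0],0],[[0.0259,-0.0284,0],0],[[0.0259,-0.0284,0],0],[[0.0259,-0.0284,0],0],[[0.0259,-0.0284,0],0]]'
cat > d.py <<'E'
import sys; from h import *
s=ctrl.get_state();p=np.array(s["ee_pos"]);M=R.from_rotvec(s["orientation"]).as_matrix()
tgt=np.array(eval(sys.argv[1])) # fingertip target, world
print("t",s["clock"],"tip",(p+.08*M[:,2]).round(4),"tool shift",(M.T@(tgt-(p+.08*M[:,2]))).round(4),"F",np.round(s["contact_force"],1),"w",s["grip_width"]);print(M.round(3).tolist())
E
python3 d.py '[.5841,.2259,.125]'
```

```text
clock: 1.1
ee_pos: [0.3412, -0.2571, 0.3526]
orientation: [3.112, 0.425, -0.0]
contact_force: [0.8, -0.2, 0.5]
grip_width: 0.127
clock: 2.1
ee_pos: [0.5494, 0.1543, 0.3522]
orientation: [3.113, 0.425, -0.001]
contact_force: [0.5, -0.7, 0.4]
grip_width: 0.004
t 2.1 tip [0.5494 0.1543 0.2722] tool shift [ 0.0527 -0.0597  0.1472] F [ 0.5 -0.7  0.4] w 0.0043706768885948275
[[0.963, 0.268, -0.0], [0.268, -0.963, -0.0], [-0.001, 0.0, -1.0]]
```

```bash
python3 -m handwheel '[[[0.026,-0.029,0],0],[[0.026,-0.029,0],0],[[0,0,0.035],0],[[0,0,0.035],0],[[0,0,0.035],0],[[0,0,0.025],0],[[0,0,0.015],0],[[0,0,0],0],[[0,0,0],0]]'
python3 d.py '[.5841,.2259,.105]'
python3 - <<'E'
from workcell import ctrl
import cv2
s=ctrl.camera("side")[150:280,150:280];t=ctrl.camera("top")[140:240,150:280]
cv2.imwrite("pics/a.png",cv2.hconcat([cv2.resize(s,(400,400),interpolation=2),cv2.resize(cv2.copyMakeBorder(t,0,30,0,0,0),(400,400),interpolation=2)])[:,:,::-1])
E
```

```text
clock: 2.85
ee_pos: [0.5831, 0.2225, 0.2069]
orientation: [3.112, 0.426, -0.003]
contact_force: [-0.2, -0.2, -0.5]
grip_width: 0.009
t 2.85 tip [0.5829 0.2224 0.1269] tool shift [ 0.0021 -0.003   0.0219] F [-0.2 -0.2 -0.5] w 0.008982268225883742
[[0.963, 0.269, -0.002], [0.269, -0.963, -0.001], [-0.002, -0.0, -1.0]]
```

View pics/a.png

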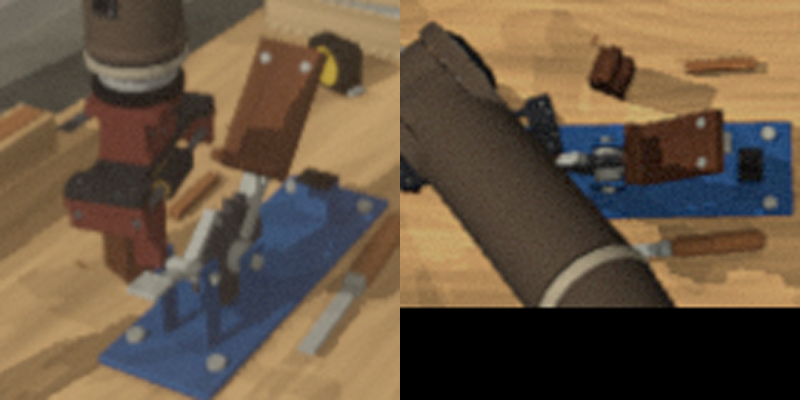

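The shut fingertips, at about (155,268) in the left half, stand just above the pad at (150,287), and the arm is untouched. Now I'll press gently.

```bash
python3 -m handwheel '[[[0.002,-0.003,0.010],0],[[0,0,0.008],0],[[0,0,0.004],0],[[0,0,0.003],0],[[0,0,0.003],0],[[0,0,0.003],0],[[0,0,0.003],0],[[0,0,0.002],0],[[0,0,0.002],0],[[0,0,0],0]]'
python3 d.py '[.5841,.2259,.085]'
```

```text
clock: 3.78
ee_pos: [0.5846, 0.2262, 0.1694]
orientation: [-3.112, -0.426, -0.0]
contact_force: [0.4, 3.4, 2.7]
grip_width: 0.006
t 3.7833 tip [0.5846 0.2262 0.0894] tool shift [-0.0006  0.0002  0.0044] F [0.4 3.4 2.7] w 0.006457884442084004
[[0.963, 0.269, 0.0], [0.269, -0.963, 0.0], [0.0, -0.0, -1.0]]
```

```bash
python3 -m handwheel '[[[0,0,0.002],0],[[0,0,0.002],0],[[0,0,0],0],[[0,0,0],0],[[0,0,0],0]]'
python3 d.py '[.5955,-.0214,.23]'; python3 - <<'E'
from workcell import ctrl
import cv2
cv2.imwrite("pics/b.png",cv2.resize(ctrl.camera("side")[150:280,150:280],(600,600),interpolation=2)[:,:,::-1])
E
```

```text
clock: 4.2
ee_pos: [0.5847, 0.2263, 0.1665]
orientation: [-3.112, -0.426, -0.001]
contact_force: [-2.3, 2.7, 9.4]
grip_width: 0.005
t 4.2 tip [0.5847 0.2264 0.0865] tool shift [-0.056   0.2415 -0.1436] F [-2.3  2.7  9.4] w 0.005223721937497346
[[0.963, 0.269, 0.001], [0.269, -0.963, 0.0], [0.001, -0.0, -1.0]]
```

View pics/b.png

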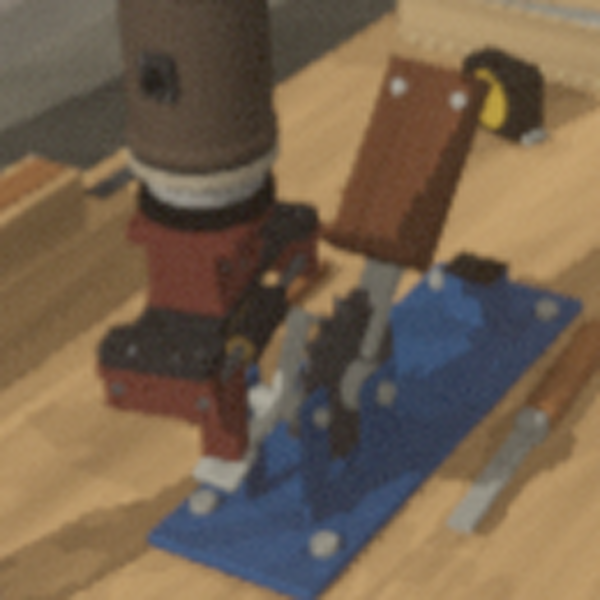

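The pad at (220,475) is now well down, the nose is clear and the arm is still up. The force rose to 9 N, so it is near the end of travel. I'll back off upwards and go over the push point.

```bash
python3 -m handwheel '[[[0,0,-0.02],0],[[0,0,-0.04],0],[[0,0,-0.04],0],[[0,0,-0.04],0],[[0,0,-0.04],0],[[-0.009,0.0387,0],0],[[-0.009,0.0387,0],0],[[-0.009,0.0387,0],0],[[-0.009,0.0387,0],0],[[-0.009,0.0387,0],0],[[-0.008,0.0387,0],0],[[0,0,0],0]]'
python3 -m handwheel '[[[0,0,0],0],[[0,0,0],0]]'
python3 d.py '[.595,-.0114,.225]'; python3 - <<'E'
from workcell import ctrl
import cv2
cv2.imwrite("pics/c.png",cv2.resize(ctrl.camera("side")[130:280,150:300],(600,600),interpolation=2)[:,:,::-1])
E
```

```text
clock: 5.25
ee_pos: [0.5956, -0.0239, 0.3441]
orientation: [3.109, 0.404, -0.006]
contact_force: [0.1, -0.8, -0.5]
grip_width: 0.008
clock: 5.42
ee_pos: [0.5953, -0.0124, 0.345]
orientation: [3.113, 0.424, -0.003]
contact_force: [-0.5, -0.3, 0.5]
grip_width: 0.005
t 5.4167 tip [ 0.5952 -0.0125  0.265 ] tool shift [ 0.0001 -0.0011  0.04  ] F [-0.5 -0.3  0.5] w 0.005355249716102597
[[0.964, 0.267, -0.002], [0.267, -0.964, -0.0], [-0.002, -0.0, -1.0]]
```

View pics/c.png

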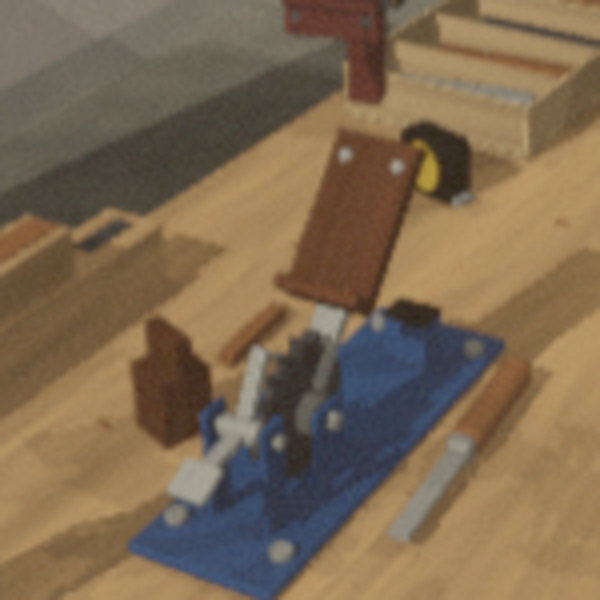

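The pad stays down and the pawl is open, the arm is still up, and the tip is above its free end. Now I'll push down along the arc.

```bash
python3 -m handwheel '[[[0,0,0.025],0],[[0,0,0.025],0],[[-0.0015,0.006,0.008],0],[[-0.0015,0.006,0.008],0],[[-0.0015,0.006,0.008],0],[[-0.0015,0.006,0.008],0],[[-0.001,0.005,0.008],0],[[-0.001,0.005,0.008],0],[[-0.001,0.005,0.008],0],[[-0.001,0.005,0.008],0]]'
python3 d.py '[.5985,-.092,.08]'
```

```text
clock: 6.3
ee_pos: [0.5984, -0.0578, 0.2326]
orientation: [3.111, 0.426, 0.001]
contact_force: [-1.8, 0.8, 6.2]
grip_width: 0.005
t 6.3 tip [ 0.5985 -0.0579  0.1526] tool shift [-0.0092  0.0328  0.0727] F [-1.8  0.8  6.2] w 0.005344280057812736
[[0.963, 0.269, 0.001], [0.269, -0.963, -0.001], [0.001, 0.002, -1.0]]
```

```bash
python3 -m handwheel '[[[-0.001,0.005,0.008],0],[[-0.001,0.005,0.008],0],[[-0.001,0.004,0.008],0],[[-0.001,0.003,0.008],0],[[-0.001,0.003,0.008],0],[[-0.001,0.002,0.008],0],[[0,0.001,0.008],0],[[0,0.001,0.007],0],[[0,0,0.005],0],[[0,0,0.003],0],[[0,0,0],0]]'
python3 d.py '[.5985,-.092,.08]'
```

```text
clock: 7.22
ee_pos: [0.5986, -0.0828, 0.1605]
orientation: [3.111, 0.424, -0.001]
contact_force: [1.6, -1.3, 3.0]
grip_width: 0.007
t 7.2167 tip [ 0.5985 -0.0829  0.0805] tool shift [-0.0025  0.0087  0.0005] F [ 1.6 -1.3  3. ] w 0.00676306890418275
[[0.964, 0.268, -0.001], [0.268, -0.964, -0.001], [-0.001, 0.001, -1.0]]
```

```bash
python3 -m handwheel '[[[0,0,0.002],0],[[0,0,0.001],0],[[0,0,0],0],[[0,0,0],0]]'; python3 -m handwheel '[[[0,0,0.002],0],[[0,0,0],0],[[0,0,0],0]]'
```

```text
clock: 7.55
ee_pos: [0.5986, -0.0826, 0.1601]
orientation: [3.11, 0.424, 0.0]
contact_force: [-6.9, -3.3, 25.2]
grip_width: 0.005
clock: 7.8
ee_pos: [0.5987, -0.0826, 0.1598]
orientation: [3.109, 0.424, 0.001]
contact_force: [-11.9, -2.5, 40.6]
grip_width: 0.007
```

The tip has stopped at z = 0.080 and the force climbs steeply, so the arm is hard on its stop. I'll retreat straight up and clear of the view.

```bash
python3 -m handwheel '[[[0,0,-0.008],0],[[0,0,-0.02],0],[[0,0,-0.04],0],[[0,0,-0.04],0],[[0,0,-0.04],0],[[0,0.03,-0.02],0],[[-0.02,0.03,0],0],[[-0.02,0.03,0],0],[[-0.02,0.03,0],0],[[-0.02,0.03,0],0],[[0,0,0],0],[[0,0,0],0]]'
python3 - <<'E'
from h import *
import cv2
s=ctrl.camera("side");t=ctrl.camera("top")
cv2.imwrite("pics/e.png",cv2.hconcat([cv2.resize(s[130:280,150:300],(400,400),interpolation=2),cv2.resize(t[120:270,165:315],(400,400),interpolation=2)])[:,:,::-1])
x=np.load("rest.npy");sc=400/150
for a in(.70,.75,.80):   # far top board corners
    th=.8-a;P=[(sx*.035,.03-.21*np.cos(th)+.022*np.sin(th),.058+.21*np.sin(th)+.022*np.cos(th)) for sx in(1,-1)]
    W=rest(x,P);print(a,((proj("side",W)-[150,130])*sc).round(),((proj("top",W)-[165,120])*sc+[400,0]).round())
E
```

```text
clock: 8.8
ee_pos: [0.5601, -0.2504, 0.3224]
orientation: [-3.113, -0.418, 0.005]
contact_force: [0.3, 0.2, -0.3]
grip_width: 0.008
0.7 [[260. 153.]
 [310. 166.]] [[687. 163.]
 [689. 214.]]
0.75 [[260. 160.]
 [311. 173.]] [[688. 164.]
 [690. 215.]]
0.8 [[261. 167.]
 [311. 180.]] [[688. 165.]
 [690. 215.]]
```

View pics/e.png

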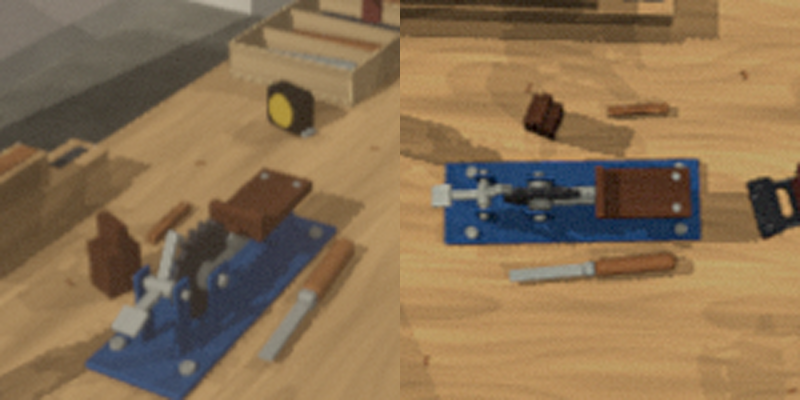

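The arm lies level: its far corners are at about (262,169) and (311,182), which matches the 0.80 rad prediction. The loose things are in place and the robot is clear, so I'm handing in.

```bash
python3 -c "
from workcell import ctrl
print(ctrl.get_state()['contact_force']);print(ctrl.finish_job())"
```

```text
[-0.58049223 -0.05189835  0.34300794]
the job is handed in; nothing more can be done
None
```

The board rest's arm is folded down and lies home on its stop, and I handed the job in at about 9 s on the robot's clock. No verdict came back.

- **Locating the rest:** I fitted its pose to the side and top pictures. Most plate corners matched within about 1 px, and the worst was 1.7 px.
- **Pawl:** I pressed the pad down about 18 mm with the shut fingertips, until the force rose to 9 N near the end of its travel. After I let go, the picture showed the pad staying down with the arm still up.
- **Arm:** I pushed its end down along its arc with about 6 N. It stopped with the fingertip at z = 0.080 m.
- **Force on the stop:** to be sure the arm was seated, I pressed on until the wrist read about 41 N. That was through the fingertips and well under the 120 N wrist limit. The 40 N limit is stated for the arm and the gripper's body. I took it not to cover the fingertips.

**Last checks:** the far corners of the arm were within about 2 px, in the enlarged side view, of where they should be at 0.80 rad. The tenon block, peg, chisel and tape measure looked unmoved. The mallet, glue bottle and rasp were outside that last picture, but the arm met no unexpected force on the way. The robot was clear, with contact force near zero. No check failed or disagreed.

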